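# Rinse the measuring beaker and open the safety-capped sanitiser bottle

### The job

Take the upside-down steel beaker from the draining mat and rinse it: press it mouth down on the middle of the rinser's sprung spider until that is fully down, keep it there for about a second, then stand it back on the mat, mouth down, and let go. Then open the sanitiser bottle that has the wide push-and-turn safety cap, leaving it in its rack: press the cap down, twist it anticlockwise until it comes free and lift it off. Finish while holding the cap level and still about 5 cm straight above the open bottle, with everything else left where it was.

Things in the scene. Friction and masses are not known exactly. Their poses are not given: they have to be found in the camera images.
- beaker: Stainless measuring beaker standing upside down on the mat: a hollow cup 85 mm tall, mouth below, closed flat base on top; straight wall 56 mm across from the top down to 11 mm above the mouth, flaring to 66 mm at the mouth; wall 3 mm; 0.13 kg (may vary by a third). Origin at the centre of the mouth (its lower end), z up through the closed base.
- beaker_mid (a point): Centre of the beaker, on its axis, 42.5 mm above the mouth.
- mat: Ribbed black rubber draining mat fixed to the table, 220 (its x) by 180 (its y) by 6 mm. Origin at the centre of its underside. The beaker and the ramekin stand on it, about 100 mm apart along the mat's x.
- rinser: Counter-top beaker rinser fixed to the table: a steel drip tray 200 (x) by 160 (y) by 30 mm with a grille, the spider in its middle. Origin at the centre of its underside.
- spider_top (a point): Centre of the top of the rinser's spider: a flat black star of six arms, 94 mm across, whose top stands 50 mm above the table at rest. It moves down with the spider.
- spider (a joint): How far the spider is pressed down: 0 at rest, 0.008 m fully down (hard stop). Sprung: 4 N to start, 12 N at the stop.
- rack: Dark steel bottle rack fixed to the table: two square pockets 76 mm wide inside and 55 mm high, floor 4 mm thick, side by side along the rack's x with their centres 50 mm either side of the origin, which is at the centre of its underside. The pockets keep the bottles from turning.
- bottle: White square plastic bottle, 72 mm wide, in one of the two pockets (either one), 0.55 kg (may vary). It carries the safety cap: a round neck 34 mm across stands on its shoulder (at 118 mm) up to its mouth at 150 mm. Origin at the centre of its underside, z up.
- bottle_mouth (a point): Centre of the bottle's mouth, 150 mm above its underside.
- cap: Push-and-turn safety cap: wide black ribbed cylinder, 52 mm across, 32 mm tall (the other bottle's cap is only 28 mm across). Its lower edge starts 13 mm below the mouth and 19 mm above the bottle's shoulder. Three lugs inside are caught under teeth on the neck: unless pushed down it turns only about 3 degrees and cannot be lifted. Origin at the centre of its lower edge, z up.
- cap_mid (a point): Centre of the safety cap, 16 mm above its lower edge. To open: push the cap down at least 4 mm (hard stop at 6 mm) and, keeping it down, turn it anticlockwise seen from above; past 45 degrees it springs up free, to be lifted straight off; a stop blocks it at about 80 degrees, so 62 is the middle.
- liner (a joint): How far the sprung liner disc inside the cap is squeezed: about 0.001 m when closed and untouched, 0.005 where the lugs clear the teeth, 0.007 pressed home (hard stop), 0 when the cap is off. It pushes the cap up with 5 N closed and 11 N pressed home.
- bottle2: Bystander in the other pocket: the same bottle with a narrow flip-top cap 28 mm across, 145 mm tall in all.
- ramekin: Bystander on the mat: small white ramekin upside down, 58 mm across, 36 mm tall.
- sprayer: Bystander: trigger spray bottle, 68 mm across, 204 mm tall, behind the work.
- cupstack: Bystander: upside-down stack of paper cups, 86 mm across, 135 mm tall, behind the work.
- tub: Bystander: round lidded tub, 115 mm across, 97 mm tall, behind the work.
- tape: Bystander: roll of parcel tape lying flat, 100 mm across, 48 mm tall, near the robot.
- scoop: Bystander: white plastic scoop, 135 mm long, 26 mm tall, near the robot.
Not all that is in view belongs to the job. Leave any pink look-alike of the bottle alone.

How it is judged:
On the way, in this order (a step that is already met when the one before it is completed fails the run):
1. the held beaker presses the rinser's spider fully down, centred on it, for a good half second (value of joint spider above 0.0068 m and contact force between beaker and spider above 4 N and horizontal distance between beaker_mid and spider_top below 0.015 m and angle between beaker_mid's own z axis and vertical below 0.15 rad and contact force between the fingers and beaker above 1 N), for 0.5 s.
2. the beaker stands mouth down on the mat, let go (x of beaker_mid in the frame of mat between -0.085 and 0.085 m and y of beaker_mid in the frame of mat between -0.065 and 0.065 m and z of beaker_mid in the frame of mat between 0.044 and 0.053 m and angle between beaker_mid's own z axis and vertical below 0.12 rad and contact force between the fingers and beaker below 0.1 N and linear speed of beaker below 0.02 m/s), for 0.2 s.
3. the cap is pressed down by the gripper (value of joint liner above 0.0046 m and contact force between the fingers and cap above 2 N and z of cap_mid in the frame of bottle_mouth below 0 m), for 0.05 s.
4. the cap is twisted out of its lock while on the neck (angle between the x axis of cap_mid and the x axis of bottle_mouth, either way round above 0.65 rad and horizontal distance between cap_mid and bottle_mouth below 0.01 m and z of cap_mid in the frame of bottle_mouth below 0.02 m), for 0.03 s.
At the end, for the whole second after the job is handed in: Cap held still and level (0.2 rad), its lower edge 20-120 mm above the mouth, within 25 mm of its axis, clear of the bottle; bottle upright (0.08 rad), down in its rack pocket; beaker mouth down, upright (0.12 rad), let go, its centre within 85 x 65 mm of the mat's centre (all of step 2 and contact force between the fingers and cap above 2 N and z of cap_mid in the frame of bottle_mouth between 0.036 and 0.136 m and horizontal distance between cap_mid and bottle_mouth below 0.025 m and angle between cap_mid's own z axis and vertical below 0.2 rad and linear speed of each of cap, bottle below 0.02 m/s and contact force between cap and bottle below 0.05 N and z of bottle_mouth in the frame of rack below 0.16 m and angle between bottle_mouth's own z axis and vertical below 0.08 rad); the arm keeps its last pose, push and grip.
It fails at once if the bottle is pulled up out of its seat or tipped (z of bottle_mouth in the frame of rack above 0.164 m or angle between bottle_mouth's own z axis and vertical above 0.12 rad).
It fails at once if the beaker is knocked over (angle between beaker_mid's own z axis and vertical above 0.6 rad).
It fails at once if a bystander is pushed out of its place (distance of any of bottle2, ramekin, sprayer, cupstack, tub, tape, scoop from where it was at the start of the episode above 0.02 m).
It also fails if it takes over 72 s, if anything falls off the work surface, if the arm or the gripper's body presses on something with over 40 N, if the wrist force passes 120 N, or if a joint passes its speed limit or range.

### The arm

A 6-joint arm with a two-finger parallel gripper is mounted at the origin on the work surface. World frame = base frame: x ahead of the robot, y to its left, z up, the work surface at z = 0. Lengths are in m, angles in rad, forces in N, time in s.
With the tool pointing down it reaches from about 0.375 to 0.975 m from the base axis. Payload 3.8 kg.
Tool frame: the origin (TCP) lies midway between the tips of the shut fingers; the grasp point (between the pads) lies 19 mm behind it; z points along the fingers, y is the direction in which the jaws open and shut (so a half turn about z gives the same grasp; the last joint's range is limited). The gripper opens to 85 mm and grips with 20 to 120 N. Pads are 22 mm wide; open, the fingers measure 114 mm over their backs; the gripper's body (76 mm by 85 mm) begins 54 mm behind the grasp point. The pads swing forward as they close: fully open they stand 13 mm farther back than shut.
Start: joints at [-1.292, 0.264, 1.604, -0, 1.274, -0.037], TCP at [0.21, -0.642, 0.231] pointing down, gripper open.
Joint ranges: [-2.63, 2.63], [-0.94, 2.18], [0.31, 2.57], [-1.31, 4.45], [0, 2.66], [-2.55, 2.55]. Speed limits (rad/s): [2.57, 2.57, 3.14, 3.14, 3.14, 3.14].

### API

Orientations are given as a unit quaternion [x, y, z, w].
In Python, from plant import bot gives the robot as it stands. The module is installed in compiled form; this text tells all that it offers. Calls block until the motion is done:
- bot.move_pose(position, orientation): joint-space move of the TCP to a pose.
- bot.move_straight(position, orientation=None, rate=0.15): straight line of the TCP; orientation=None keeps the orientation; rate is the mean speed in m/s.
- bot.move_joints(angles): joint-space move.
- bot.gripper_open() and bot.grasp(grasp_force=None): open the fingers fully, or close them until they stop; grasp_force is the grip in N (None keeps the last).
- bot.dwell(seconds).
- bot.inverse_kinematics(position, orientation): joint angles nearest the present ones, or None.
- bot.sense(): the state.
- bot.capture(name): name is "side" or "top" or "wrist"; returns a dict with "color" (480x640x3 uint8, red, green, blue), "camera_matrix" (3x3 intrinsics, pixels), "k1" (the pictures are not rectified: a ray, as slopes to the right and down, at radius r is drawn at 1 + k1 r^2 times it, then the intrinsics apply), "position" and "rotation" of the camera in the world. Camera axes: x right, y up, looking along -z (the intrinsics and any distortion apply to the point x, -y, -z); pixel columns grow to the right and rows downward; lengths in m; the calibration is good to about 2 mm. A picture is of the moment at which its call begins. There is no depth.
A pose or a line that the arm cannot do raises bot.PlanningError and nothing moves.
- bot.sign_off(): hands the job in, once; it reports no verdict.
Trained networks look in a picture, given as the dict that the camera call returned (one of the last four; its "shot" number tells which), for a name from the list of things; names that differ only in an ending like _2 or _b are one class to them, and where a whole thing is asked for, a point or a joint stands for the part that bears it (a point fixed in the world has none). Each returns a list of dicts, best first, with "conf" (0 to 1); they miss things now and then, are a little off and sometimes report something else, mostly with a low value. They report only what shows in the picture. A call takes as long as a camera call. They do not tell look-alikes from the thing itself.
- bot.silhouettes(picture, query): "pixels" (480x640 bool, what is visible of it) and "box" ([left, top, right, bottom] in pixels, round what is visible of it).
The state is a dict: "time": time; "q": joint angles; "joint_vel": joint speeds; "tau": joint torques, N m; "eef_pos": TCP position; "tcp_rot": TCP orientation; "contact_force": force on the tool from outside, world axes, zero at the start; "ft_torque": the same for the moment, N m; "finger_gap": finger opening in m.
Only numpy, scipy, OpenCV 4.12 (cv2) and the standard library are available. Lean on these libraries where they do the work, as an engineer would, in place of code of your own. Each camera call takes 0.05 s, during which the arm holds its last target.

## Working session

There is one attempt and no reset: what is moved stays moved. The work goes in short steps, each a Python script; the robot and the scene stay as the last script left them, time stands still between calls to the robot, and variables do not carry over. Pictures are saved under pics/ and viewed, and the job is handed in when it is done.

```bash
mkdir -p pics
python3 - <<'E'
from plant import bot
import cv2
for n in ("side","top","wrist"):
    p=bot.capture(n); cv2.imwrite(f"pics/a_{n}.png",p["color"][:,:,::-1])
    print(n,p["camera_matrix"].tolist(),p["k1"],p["position"],p["rotation"])
s=bot.sense();print(s)
E
ls
```

```text
side [[618.9763596498004, 0.0, 318.834376188724], [0.0, 618.9763596498004, 239.80059227207013], [0.0, 0.0, 1.0]] -0.1855730746663464 [ 0.47097529 -0.71035151  0.99449648] [ 0.34471718 -0.0208273  -0.02996352  0.93799706]
top [[482.3362000227695, 0.0, 317.5080542862332], [0.0, 482.3362000227695, 233.71533993894224], [0.0, 0.0, 1.0]] -0.06676441308529271 [0.3806384  0.00465472 1.17706259] [ 0.04529011 -0.05030648 -0.69673155  0.71413109]
wrist [[334.01011653983113, 0.0, 315.2976553400782], [0.0, 334.01011653983113, 238.60903609432447], [0.0, 0.0, 1.0]] -0.012453742489596228 [ 0.28219498 -0.61783516  0.37214468] [-0.12135406  0.08950546 -0.58037035  0.80027009]
{'time': 0.15, 'q': array([-1.29190479e+00,  2.64584855e-01,  1.60508521e+00, -6.87009090e-06,
        1.27370326e+00, -3.69154384e-02]), 'joint_vel': array([ 0.00110796, -0.00282647, -0.00341115, -0.00119501, -0.00025229,
       -0.0003324 ]), 'tau': array([ 4.18454756e-04, -5.15905309e+01, -3.67960775e+01, -4.82653218e-05,
        8.02405440e-03, -2.67161585e-05]), 'eef_pos': array([ 0.20947045, -0.64106552,  0.23023137]), 'tcp_rot': array([ 9.87558576e-01,  1.57249055e-01, -1.10717285e-04, -8.83433029e-04]), 'contact_force': array([ 0.42865589, -0.97604796, -0.32830641]), 'ft_torque': array([-0.00678487,  0.02795372, -0.01900952]), 'finger_gap': 0.08569072103530818}
pics
```

View pics/a_side.png

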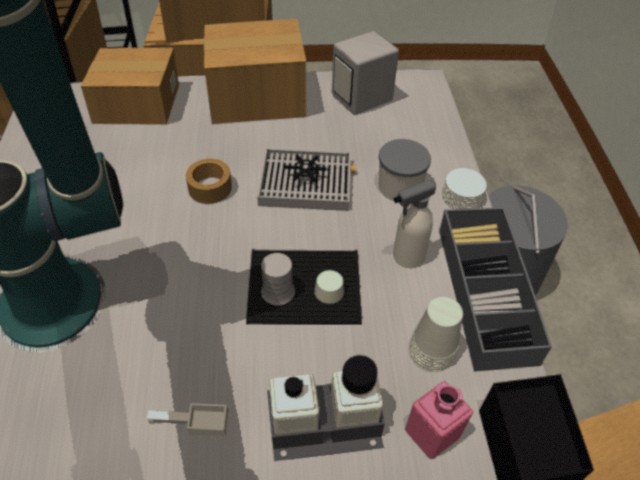

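View pics/a_top.png

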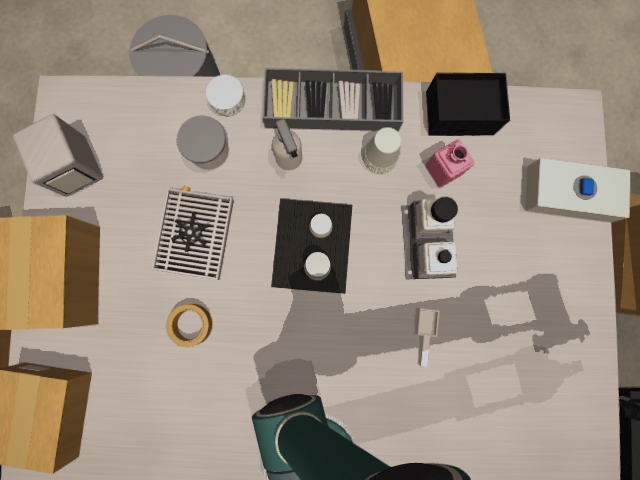

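View pics/a_wrist.png

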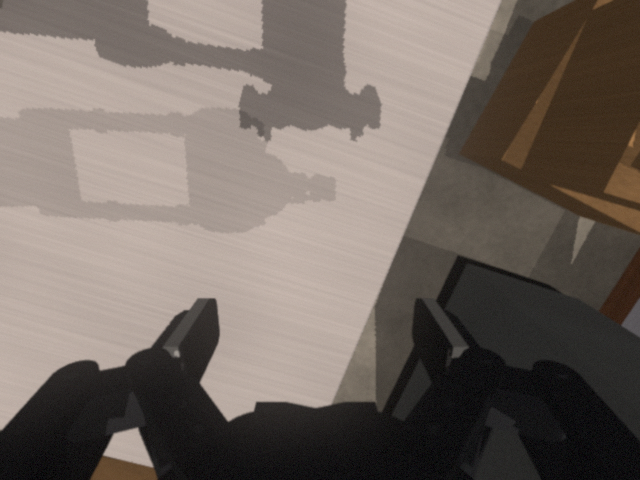

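Side view: beaker at (278,280), ramekin at (330,287), spider at (307,170), wide-cap bottle at (360,380), narrow-cap bottle2 at (293,395) and a pink look-alike at (440,415). In the top view, the beaker is at (317,264), the ramekin at (320,224), the wide cap at (444,210), the narrow cap at (445,257), and the pink bottle at (450,160).

Next I'll localise them by fitting models to the silhouettes in both views.

```bash
cat > h.py <<'E'
import numpy as np, cv2
from scipy.spatial.transform import Rotation as R
from scipy.optimize import minimize
from plant import bot
def proj(p,X):
    X=np.atleast_2d(X); c=R.from_quat(p["rotation"]).inv().apply(X-p["position"]) if np.size(p["rotation"])==4 else (X-p["position"])@np.array(p["rotation"])
    u=np.c_[c[:,0],-c[:,1]]/(-c[:,2:]); r2=(u**2).sum(1,keepdims=True); u=u*(1+p["k1"]*r2)
    K=p["camera_matrix"]; return np.c_[K[0,0]*u[:,0]+K[0,2],K[1,1]*u[:,1]+K[1,2]]
def cyl(x,y,prof,n=48):
    t=np.linspace(0,2*np.pi,n,endpoint=False)
    return np.vstack([np.c_[x+r*np.cos(t),y+r*np.sin(t),np.full(n,z)] for r,z in prof])
def box(x,y,a,hx,hy,z0,z1):
    P=np.array([[i*hx,j*hy,0] for i in(-1,1) for j in(-1,1)]); P=R.from_euler('z',a).apply(P)+[x,y,0]
    return np.vstack([P+[0,0,z0],P+[0,0,z1]])
def hullmask(p,X,s=4):
    m=np.zeros((480*s,640*s),np.uint8); h=cv2.convexHull((proj(p,X)*s).astype(np.int32)); cv2.fillConvexPoly(m,h,1)
    return cv2.resize(m.astype(np.float32),(640,480),interpolation=cv2.INTER_AREA)
def best(p,name,near=None):
    d=bot.silhouettes(p,name)
    print(name,[(round(e["conf"],2),[int(v) for v in e["box"]]) for e in d][:3])
    return d
def fit(views,model,x0,step):
    # views: list of (pic,mask)
    def cost(v):
        c=0
        for p,m in views:
            h=hullmask(p,model(v)); c+=1-np.minimum(h,m).sum()/np.maximum(h,m).sum()
        return c/len(views)
    S=np.vstack([x0]+[np.array(x0)+np.eye(len(x0))[i]*step[i] for i in range(len(x0))])
    r=minimize(cost,x0,method="Nelder-Mead",options=dict(initial_simplex=S,xatol=2e-4,fatol=1e-4))
    return r.x,r.fun
def ground(p,uv,z):
    f=lambda v:((proj(p,[[v[0],v[1],z]])[0]-uv)**2).sum()
    return minimize(f,[0.55,0],method="Nelder-Mead",options=dict(xatol=1e-5,fatol=1e-4)).x
E
python3 - <<'E'
from h import *
import pickle
ps=bot.capture("side");pt=bot.capture("top")
D={}
for n in ["beaker","cap","bottle","bottle2","rinser","spider_top","mat","rack","ramekin"]:
    D[n]=[best(ps,n),best(pt,n)]
pickle.dump((ps,pt,D),open("d.pkl","wb"))
E
```

```text
beaker [(0.66, [259, 252, 295, 305])]
beaker [(0.59, [301, 253, 333, 279])]
cap [(0.73, [341, 356, 381, 393])]
cap []
bottle [(0.91, [402, 384, 474, 460]), (0.85, [327, 371, 378, 428]), (0.75, [268, 372, 318, 433])]
bottle [(0.84, [426, 141, 478, 186]), (0.8, [417, 244, 458, 273]), (0.62, [414, 198, 452, 232])]
bottle2 [(0.91, [402, 384, 474, 460]), (0.85, [327, 371, 378, 428]), (0.75, [268, 372, 318, 433])]
bottle2 [(0.84, [426, 141, 478, 186]), (0.8, [417, 244, 458, 273]), (0.62, [414, 198, 452, 232])]
rinser [(0.79, [258, 145, 355, 210])]
rinser [(0.8, [150, 190, 231, 282])]
spider_top [(0.61, [285, 157, 325, 180])]
spider_top [(0.82, [171, 214, 207, 251])]
mat []
mat [(0.79, [269, 200, 352, 293])]
rack []
rack [(0.63, [401, 201, 457, 282])]
ramekin [(0.87, [312, 269, 342, 300])]
ramekin [(0.7, [308, 216, 333, 236]), (0.55, [411, 199, 454, 233])]
```

Run:
```python
from h import *
import pickle
ps,pt,D=pickle.load(open("d.pkl","rb"))
def ml(n,k): return D[n][k][0]["pixels"].astype(np.float32)
def hm(m):
    c,_=cv2.findContours(m.astype(np.uint8),0,2); h=cv2.convexHull(np.vstack(c)); o=np.zeros((480,640),np.uint8); cv2.fillConvexPoly(o,h,1); return o.astype(np.float32)
bk=lambda v:cyl(v[0],v[1],[(.033,.006),(.033,.01),(.028,.017),(.028,.091)])
rk=lambda v:cyl(v[0],v[1],[(.029,.006),(.029,.042)])
cp=lambda v:cyl(v[0],v[1],[(.026,.141),(.026,.173)])
rn=lambda v:box(v[0],v[1],v[2],.1,.08,0,.03)
mt=lambda v:box(v[0],v[1],v[2],.11,.09,0,.006)
sp=lambda v:cyl(v[0],v[1],[(.047,.05)])
def go(n,model,z,ks=(0,1),ang=None,f=lambda m:m):
    for kk in ([ks] if len(ks)==1 else [(0,),(1,),ks]):
        V=[((ps,pt)[k],f(ml(n,k))) for k in kk]
        b=D[n][kk[0]][0]["box"]; g=ground(V[0][0],[(b[0]+b[2])/2,(b[1]+b[3])/2],z)
        x0=list(g)+([ang] if ang is not None else [])
        print(n,kk,fit(V,model,x0,[.01,.01,.1]))
go("beaker",bk,.05); go("ramekin",rk,.03); go("cap",cp,.16,(0,))
go("spider_top",sp,.05,f=hm)
go("rinser",rn,.02,ang=-1.6 +np.pi/2*0,f=hm) 
go("rinser",rn,.02,ang=0.1,f=hm); go("mat",mt,.005,(1,),ang=-.05,f=hm)
# top cap discs by hand pixels
print("wide cap top",ground(pt,[444.5,209.5],.173),ground(ps,[360,372.5],.173),"narrow",ground(pt,[445,256.5],.149),ground(ps,[293,384],.149))
for p,n,c in((ps,"s",(325,400)),(pt,"t",(440,210)),(pt,"t2",(315,245)),(pt,"t3",(193,235))):
    x,y=c; cv2.imwrite(f"pics/c_{n}.png",cv2.resize(p["color"][y-60:y+60,x-80:x+80,::-1],None,fx=5,fy=5,interpolation=2))
```

```text
beaker (0,) (array([ 4.58717685e-01, -1.61562913e-04]), np.float64(0.06540024280548096))
beaker (1,) (array([ 0.458301  , -0.00339898]), np.float64(0.07356226444244385))
beaker (0, 1) (array([ 0.45823469, -0.00220155]), np.float64(0.08342641592025757))
ramekin (0,) (array([ 0.55851438, -0.00762658]), np.float64(0.07789433002471924))
ramekin (1,) (array([ 0.55621257, -0.00948259]), np.float64(0.12083590030670166))
ramekin (0, 1) (array([ 0.55798928, -0.00905317]), np.float64(0.10702726244926453))
cap (0,) (array([ 0.57942336, -0.27096903]), np.float64(0.040527164936065674))
spider_top (0,) (array([0.52866282, 0.30479701]), np.float64(0.32657450437545776))
spider_top (1,) (array([0.53152288, 0.30088756]), np.float64(0.23029935359954834))
spider_top (0, 1) (array([0.53098963, 0.30187655]), np.float64(0.2800107002258301))
rinser (0,) (array([ 0.53126582,  0.30458273, -1.39413238]), np.float64(0.273052453994751))
rinser (1,) (array([ 0.53144836,  0.29950726, -1.40252205]), np.float64(0.2924354672431946))
rinser (0, 1) (array([ 0.5298623 ,  0.30315232, -1.39251806]), np.float64(0.2839886248111725))
rinser (0,) (array([ 0.53164971,  0.30442618, -0.13277498]), np.float64(0.03980600833892822))
rinser (1,) (array([ 0.53061059,  0.30114461, -0.13347752]), np.float64(0.04685485363006592))
rinser (0, 1) (array([ 0.53137277,  0.30243537, -0.13361097]), np.float64(0.050836771726608276))
mat (1,) (array([ 0.51058926,  0.01066025, -0.06774437]), np.float64(0.02674567699432373))
wide cap top [ 0.57629011 -0.27009023] [ 0.57829658 -0.27602419] narrow [ 0.47811226 -0.27654331] [ 0.47818778 -0.27657841]
```

```bash
python3 -c "
import cv2,numpy as np
a=[cv2.resize(cv2.imread(f'pics/c_{n}.png'),(400,300)) for n in ('s','t','t2','t3')]
cv2.imwrite('pics/c_all.png',np.vstack([np.hstack(a[:2]),np.hstack(a[2:])]))"
```

```text
(no output)
```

View pics/c_all.png

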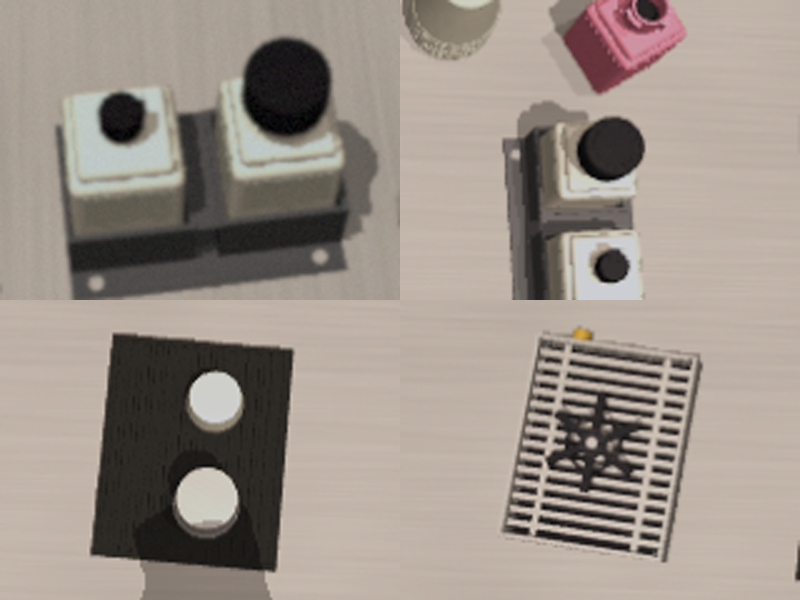

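Crop check: the wide 52 mm black cap is on the white bottle at (444,210) top / (360,376) side. The narrow cap at (445,257) is bottle2. The bottle at (450,163) is pink and has no cap, so it's a look-alike. Now I'll go for the beaker.

```bash
cat >> h.py <<'E'
def Q(psi): return [np.cos(psi/2),np.sin(psi/2),0,0]
def st(t=""):
    s=bot.sense(); print(t,round(s["time"],2),s["eef_pos"].round(4),"gap",round(s["finger_gap"],4),"F",s["contact_force"].round(1),"q6",round(s["q"][5],3)); return s
E
python3 - <<'E'
from h import *
for psi in (-.067,-.067+np.pi): print(bot.inverse_kinematics([.458,-.002,.2],Q(psi)),bot.inverse_kinematics([.531,.302,.2],Q(psi)))
for k in range(-3,4): print(k,bot.inverse_kinematics([.578,-.27,.25],Q(.05+k*.5)))
bot.move_pose([.458,-.002,.2],Q(-.067))
st()
p=bot.capture("wrist"); cv2.imwrite("pics/w1.png",p["color"][:,:,::-1])
d=best(p,"beaker")
X=cyl(.4583,-.002,[(.028,.091)]); q=proj(p,X); print(q.min(0),q.max(0))
im=p["color"][:,:,::-1].copy(); cv2.polylines(im,[q.astype(np.int32)],True,(0,0,255),1); cv2.imwrite("pics/w1.png",im)
E
```

```text
[-5.87598957e-02 -1.32921547e-01  2.08422871e+00 -4.44089210e-16
  1.19028549e+00  1.57903643e+00] [ 4.76342983e-01  1.65203196e-01  1.78143471e+00 -4.44089210e-16
  1.19495475e+00  2.11413931e+00]
[-5.87598957e-02 -1.32921547e-01  2.08422871e+00 -4.44089210e-16
  1.19028549e+00 -1.56255622e+00] [ 4.76342983e-01  1.65203196e-01  1.78143471e+00 -4.44089210e-16
  1.19495475e+00 -1.02745334e+00]
-3 [-4.76046955e-01  1.83853479e-01  1.66630469e+00 -4.44089210e-16
  1.29143448e+00  2.54474937e+00]
-2 [-4.76046955e-01  1.83853479e-01  1.66630469e+00 -4.44089210e-16
  1.29143448e+00  2.04474937e+00]
-1 [-4.76046955e-01  1.83853479e-01  1.66630469e+00 -4.44089210e-16
  1.29143448e+00  1.54474937e+00]
0 [-4.76046955e-01  1.83853479e-01  1.66630469e+00 -4.44089210e-16
  1.29143448e+00  1.04474937e+00]
1 [-4.76046955e-01  1.83853479e-01  1.66630469e+00 -4.44089210e-16
  1.29143448e+00  5.44749372e-01]
2 [-4.76046955e-01  1.83853479e-01  1.66630469e+00 -4.44089210e-16
  1.29143448e+00  4.47493722e-02]
3 [-4.76046955e-01  1.83853479e-01  1.66630469e+00 -4.44089210e-16
  1.29143448e+00 -4.55250628e-01]
 3.59 [ 0.4583 -0.0025  0.2002] gap 0.0856 F [ 0.2 -0.3  0.8] q6 1.579
beaker [(0.81, [280, 177, 350, 267])]
[278.83226751 201.07205641] [350.04475459 269.14349183]
```

View pics/w1.png

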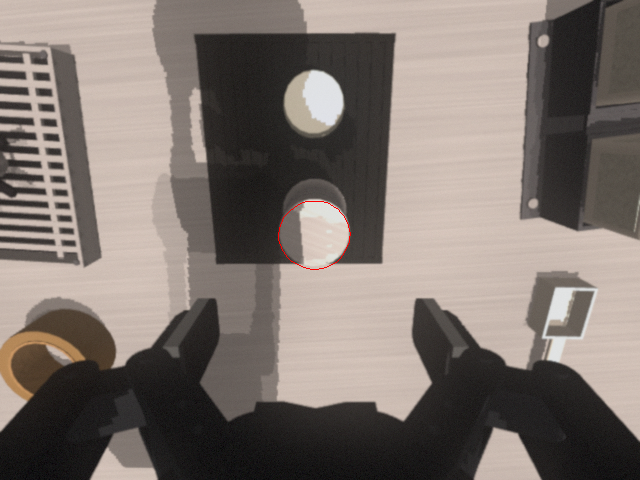

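The wrist view shows the beaker's top at (315,234), right on the projected circle, and the ramekin ahead at (314,103). Grasping.

Run:
```python
from h import *
bot.move_straight([.458,-.002,.034],rate=.12); st("down")
bot.grasp(40); st("grip")
bot.move_straight([.458,-.002,.13]); st("lift")
p=bot.capture("side"); cv2.imwrite("pics/s2.png",cv2.resize(p["color"][150:350,180:440,::-1],None,fx=3,fy=3))
```

```text
down 5.22 [ 0.4588 -0.002   0.0347] gap 0.0857 F [ 0.8  0.1 -0.1] q6 1.579
grip 5.62 [ 0.4588 -0.0019  0.0348] gap 0.0552 F [-0.7  2.1  6.5] q6 1.579
lift 6.42 [ 0.457  -0.002   0.1289] gap 0.0554 F [-0.7  0.1 -1.4] q6 1.579
```

View pics/s2.png

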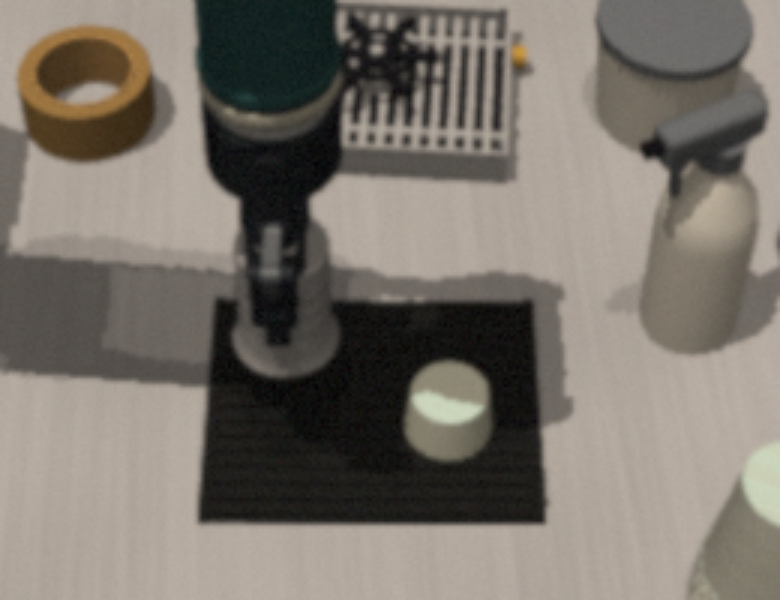

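Beaker held upright (crop: about (285,290)). Moving to the spider and pressing, watching the force.

Run:
```python
from h import *
bot.move_straight([.531,.302,.13],Q(-.067),rate=.2); f0=st("above")["contact_force"][2]
p=bot.capture("side"); cv2.imwrite("pics/s3.png",cv2.resize(p["color"][50:250,180:440,::-1],None,fx=3,fy=3))
bot.move_straight([.531,.302,.083],rate=.1); st("near")
z=.083
while z>.062:
    z-=.002; bot.move_straight([.531,.302,z],rate=.03); s=st(f"{z:.3f}")
    if s["contact_force"][2]-f0>20: break
bot.dwell(.2); st()
p=bot.capture("side"); cv2.imwrite("pics/s4.png",cv2.resize(p["color"][50:250,180:440,::-1],None,fx=3,fy=3))
```

```text
above 8.18 [0.5308 0.301  0.1299] gap 0.0552 F [ 0.2  0.2 -1.2] q6 2.114
near 8.85 [0.531  0.3019 0.0828] gap 0.0553 F [-0.3  0.4 -1.3] q6 2.114
0.081 9.1 [0.5315 0.3023 0.0817] gap 0.0552 F [-0.3  0.2 -0.4] q6 2.114
0.079 9.35 [0.531  0.302  0.0791] gap 0.0555 F [ 0.6 -1.  -0.4] q6 2.114
0.077 9.6 [0.5313 0.3022 0.0777] gap 0.0554 F [-1.2 -1.1  4.2] q6 2.114
0.075 9.85 [0.5316 0.3023 0.0758] gap 0.0552 F [-1.1 -0.4  5.1] q6 2.114
0.073 10.1 [0.5316 0.3023 0.074 ] gap 0.0551 F [-2.1  0.1  7.1] q6 2.114
0.071 10.35 [0.5316 0.3023 0.0723] gap 0.0552 F [-1.9 -2.1  9.2] q6 2.114
0.069 10.6 [0.5316 0.3023 0.0708] gap 0.0553 F [-4.3 -0.7 10.8] q6 2.114
0.067 10.85 [0.5318 0.3023 0.0706] gap 0.0548 F [-7.5 -2.9 21.9] q6 2.114
 11.05 [0.5317 0.3023 0.0707] gap 0.0553 F [-6.3 -3.6 20.9] q6 2.114
```

View pics/s4.png

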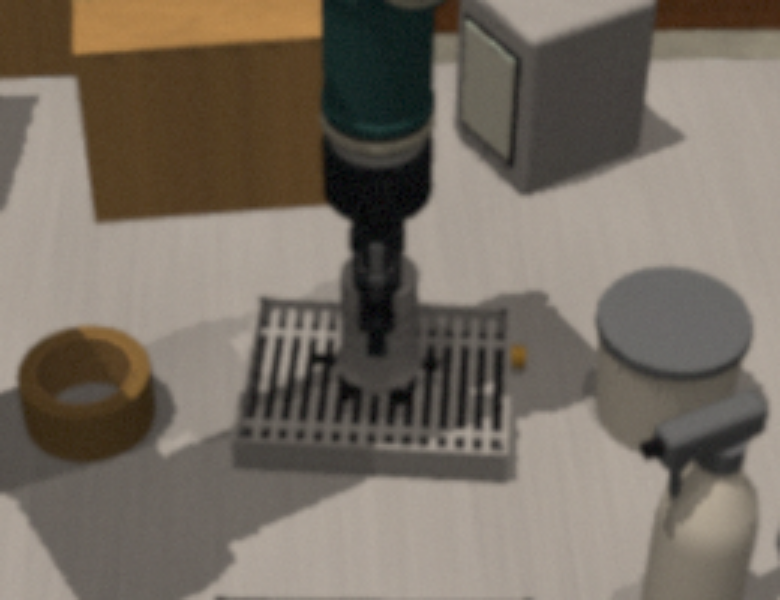

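The spider has reached its hard stop: TCP z stopped at 0.0707, about 8 mm after contact, and the force jumped to 21 N. The beaker is centred at about (380,330) in the crop. I'll hold it, then return it.

Run:
```python
from h import *
bot.dwell(.9); st("held")
bot.move_straight([.531,.302,.13],rate=.08); st("up")
bot.move_straight([.458,-.002,.13],Q(-.067),rate=.2)
bot.move_straight([.458,-.002,.05],rate=.12); f0=st("over mat")["contact_force"][2]
p=bot.capture("side"); cv2.imwrite("pics/s5.png",cv2.resize(p["color"][150:350,180:440,::-1],None,fx=3,fy=3))
z=.041
while z>.028:
    z-=.001; bot.move_straight([.458,-.002,z],rate=.03); s=st(f"{z:.3f}")
    if s["contact_force"][2]-f0>4: break
```

```text
held 12.0 [0.5317 0.3024 0.0707] gap 0.0556 F [-6.9 -3.5 20.9] q6 2.114
up 12.94 [0.5306 0.3018 0.1294] gap 0.0551 F [ 0.1 -0.1 -0.9] q6 2.114
over mat 15.47 [ 0.4586 -0.0019  0.0505] gap 0.0553 F [ 0.6 -0.3  0.9] q6 1.579
0.040 16.01 [ 0.4577 -0.002   0.0398] gap 0.0554 F [ 0.5 -0.6 -0.8] q6 1.579
0.039 16.26 [ 0.458 -0.002  0.039] gap 0.0552 F [ 0.1  0.5 -1. ] q6 1.579
0.038 16.51 [ 0.4579 -0.002   0.038 ] gap 0.0554 F [ 0.7 -0.5 -1.2] q6 1.579
0.037 16.76 [ 0.4579 -0.002   0.0369] gap 0.0553 F [-0.4 -0.1 -0.8] q6 1.579
0.036 17.01 [ 0.4579 -0.002   0.0359] gap 0.0552 F [-0.2  0.7 -0.7] q6 1.579
0.035 17.26 [ 0.458 -0.002  0.035] gap 0.0553 F [ 0.2  0.  -0.3] q6 1.579
0.034 17.51 [ 0.458  -0.002   0.0348] gap 0.0553 F [-3.7  0.4  6.3] q6 1.579
```

View pics/s5.png

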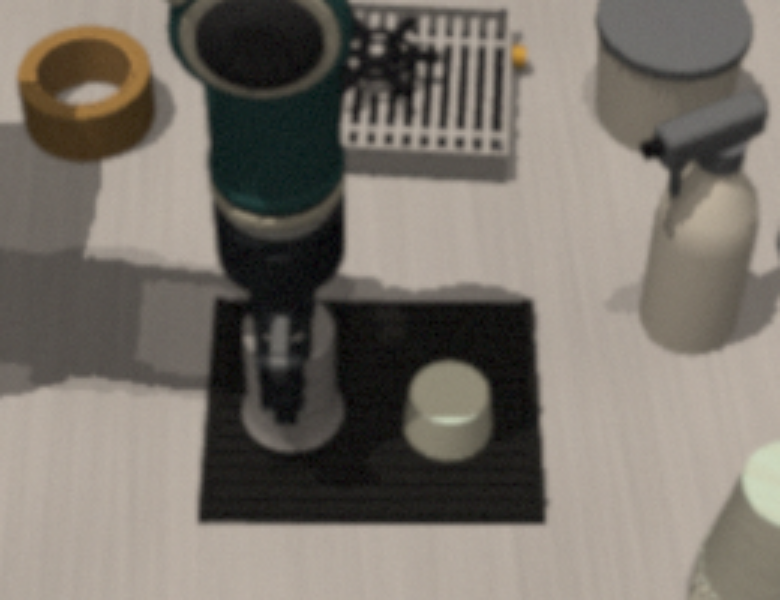

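Beaker is down at the same height it was picked up from. The crop shows it upright at about (290,385). Releasing, then to the cap for a wrist look.

Run:
```python
from h import *
bot.gripper_open(); st("open"); bot.dwell(.2)
bot.move_straight([.458,-.002,.15],rate=.12)
bot.move_straight([.458,-.002,.30],rate=.3)
bot.move_pose([.578,-.271,.30],Q(.05)); st()
p=bot.capture("wrist"); best(p,"cap")
ps=bot.capture("side"); d=best(ps,"beaker")
pt=bot.capture("top"); best(pt,"beaker")
if d: print(fit([(ps,d[0]["pixels"].astype(np.float32))],lambda v:cyl(v[0],v[1],[(.033,.006),(.033,.01),(.028,.017),(.028,.091)]),[.458,-.002],[.01,.01]))
im=p["color"][:,:,::-1].copy()
q=proj(p,cyl(.578,-.271,[(.026,.173)])); cv2.polylines(im,[q.astype(np.int32)],True,(0,0,255),1)
q=proj(p,cyl(.478,-.277,[(.014,.149)])); cv2.polylines(im,[q.astype(np.int32)],True,(0,0,255),1)
cv2.imwrite("pics/w6.png",im); cv2.imwrite("pics/s6.png",ps["color"][:,:,::-1])
```

```text
open 17.92 [ 0.4579 -0.002   0.0339] gap 0.0856 F [0.7 0.4 0.3] q6 1.579
 21.02 [ 0.5776 -0.2698  0.2993] gap 0.0855 F [ 0.2  0.9 -0.5] q6 1.044
cap [(0.69, [282, 167, 350, 240]), (0.56, [287, 189, 351, 253])]
beaker [(0.77, [259, 251, 297, 304]), (0.33, [329, 370, 380, 428])]
beaker [(0.9, [302, 251, 332, 281])]
(array([ 4.58071293e-01, -2.40270682e-05]), np.float64(0.07418370246887207))
```

View pics/w6.png

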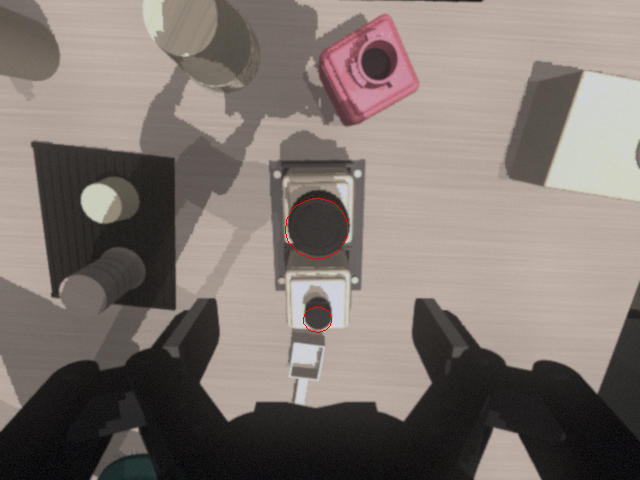

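View pics/s6.png

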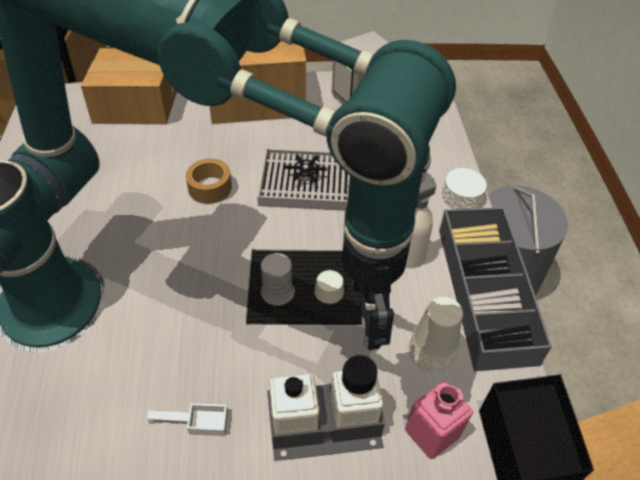

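Wrist view: wide cap at (318,226), narrow cap at (318,305), pink bottle away at (372,68). The beaker is back on the mat and upright. Now gripping the wide cap.

Run:
```python
from h import *
x,y=.579,-.272
bot.move_straight([x,y,.20],Q(.05),rate=.15)
bot.move_straight([x,y,.139],rate=.06); f0=st("at cap")["contact_force"][2]
bot.grasp(80); st("grip")
bot.dwell(.1); st()
z=.139
while z>.124:
    z-=.0015; bot.move_straight([x,y,z],rate=.03); s=st(f"{z:.4f}")
    if s["contact_force"][2]-f0>22: break
p=bot.capture("side"); cv2.imwrite("pics/s7.png",cv2.resize(p["color"][280:480,220:480,::-1],None,fx=3,fy=3))
print(z)
```

```text
at cap 23.3 [ 0.5794 -0.2722  0.1396] gap 0.0853 F [ 0.1 -0.4 -0.5] q6 1.043
grip 23.71 [ 0.5793 -0.2721  0.1399] gap 0.0505 F [-0.8  0.3  4.1] q6 1.043
 23.81 [ 0.5793 -0.2721  0.1399] gap 0.0503 F [-1.4  1.2  4.9] q6 1.043
0.1375 24.06 [ 0.5793 -0.2721  0.1384] gap 0.0507 F [-1.8  1.7  7.5] q6 1.043
0.1360 24.31 [ 0.5793 -0.2721  0.1371] gap 0.0508 F [-3.2  1.   8.3] q6 1.043
0.1345 24.56 [ 0.5793 -0.2721  0.1359] gap 0.0506 F [-2.4  1.9  9.3] q6 1.043
0.1330 24.81 [ 0.5794 -0.2721  0.1347] gap 0.0506 F [-3.4  1.6 10.8] q6 1.043
0.1315 25.06 [ 0.5796 -0.2722  0.1339] gap 0.0502 F [-4.6  2.1 12.2] q6 1.043
0.1300 25.31 [ 0.58   -0.2723  0.1339] gap 0.0504 F [-5.8  3.4 18.6] q6 1.043
0.1285 25.56 [ 0.5805 -0.2725  0.134 ] gap 0.0503 F [-7.5  4.3 24.2] q6 1.043
0.1285
```

View pics/s7.png

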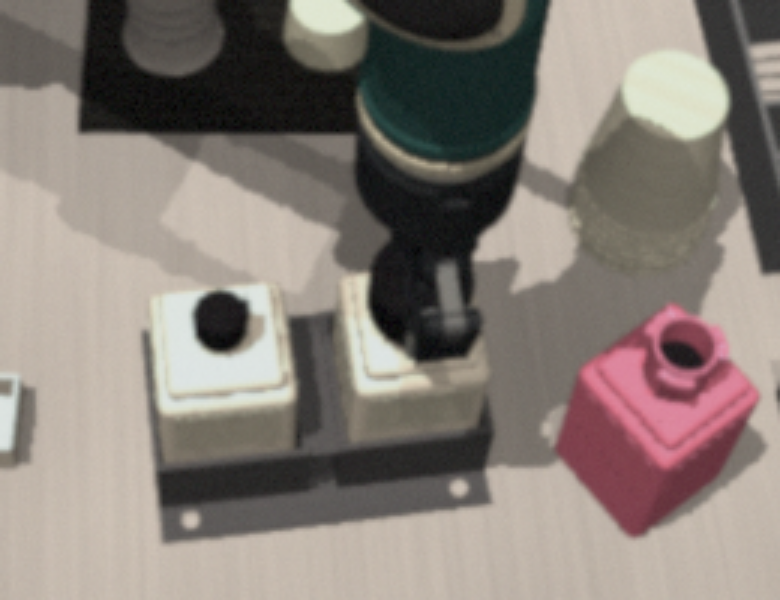

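The cap bottomed at TCP z 0.134 (force rising sharply, about 6 mm travel). The crop shows the near finger at (443,315) and the cap at about (420,300). A quick check that the grip is centred before twisting.

Run:
```python
from h import *
p=bot.capture("side")
im=p["color"][:,:,::-1].copy()
for X in (cyl(.579,-.272,[(.026,.167)]),cyl(.579,-.272,[(.026,.135)])): cv2.polylines(im,[(proj(p,X)*8).astype(np.int32)],True,(0,0,255),1,shift=3)
for k in (-1,1):
  P=np.array([.5797,-.2722,0])+k*.033*np.array([np.sin(.05),-np.cos(.05),0])
  for dz in(.14,.165): q=proj(p,[P+[0,0,dz]])[0]; cv2.circle(im,tuple(int(v) for v in q),1,(0,255,0),-1)
cv2.imwrite("pics/s8.png",cv2.resize(im[330:430,310:440],None,fx=6,fy=6,interpolation=2))
```

```text
(no output)
```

View pics/s8.png

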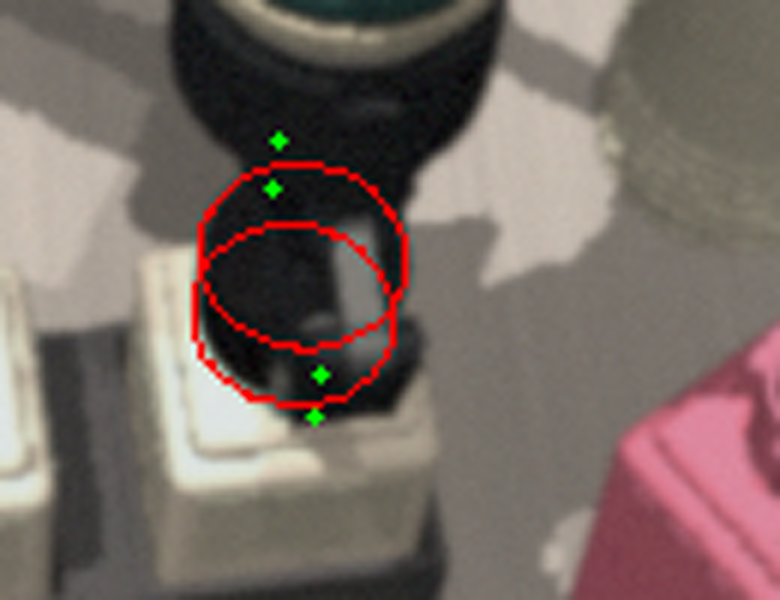

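Run:
```python
from h import *
print(bot.sense()["tcp_rot"])
p=bot.capture("side"); w=bot.capture("wrist"); t=bot.capture("top")
g=lambda im:(255*(im[:,:,::-1]/255.)**.45).astype(np.uint8)
a=cv2.resize(g(p["color"])[345:420,325:405],(400,375),interpolation=2)
b=cv2.resize(g(w["color"])[200:480,160:480],(400,350),interpolation=2); b=cv2.copyMakeBorder(b,0,25,0,0,0)
cv2.imwrite("pics/s9.png",np.hstack([a,b]))
```

```text
[9.99684130e-01 2.50456211e-02 1.90552911e-03 8.52237271e-04]
```

View pics/s9.png

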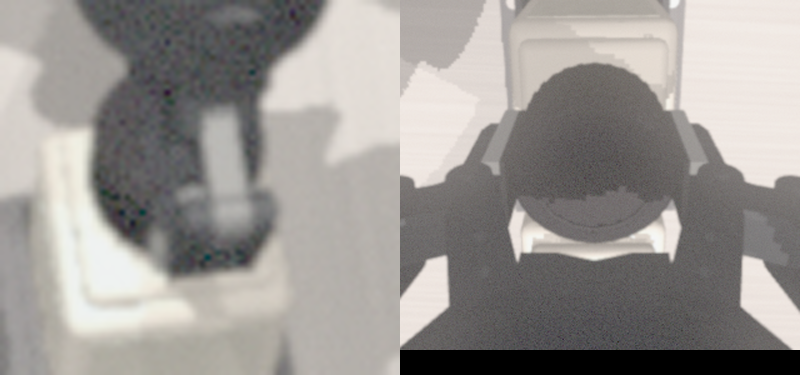

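Run:
```python
from h import *
w=bot.capture("wrist"); t=bot.capture("top")
g=lambda im:(255*(im[:,:,::-1]/255.)**.45).astype(np.uint8)
e=bot.sense()["eef_pos"]; print(e)
im=cv2.resize(g(w["color"]),None,fx=2,fy=2)
for z,c in((.167,(0,0,255)),(.135,(0,255,0))):
    cv2.polylines(im,[(proj(w,cyl(e[0],e[1],[(.026,z)]))*2*8).astype(np.int32)],True,c,1,shift=3)
cv2.imwrite("pics/s10.png",im[400:960,260:1000])
d=bot.silhouettes(w,"cap"); print([(x["conf"],x["box"]) for x in d])
```

```text
[ 0.58045718 -0.2724564   0.13399047]
[(0.55, [250.1, 247.2, 384.8, 394.1])]
```

View pics/s10.png

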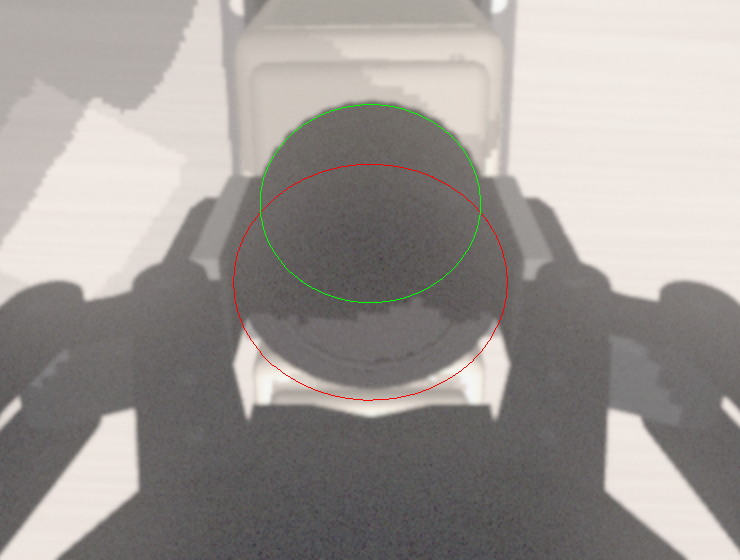

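The wrist view has the cap within about 2 mm of the tool axis: the lower rim fits the green circle and the top rim is 12 px off at about 5 px/mm. So the grip is centred. Twisting 62° anticlockwise in steps.

Run:
```python
from h import *
x,y,z=.579,-.272,.1285
for a in (5,10,20,30,40,50,58,64):
    bot.move_straight([x,y,z],Q(.05+np.radians(a)),rate=.03)
    s=st(a); print("   M",s["ft_torque"].round(2),"yaw",np.degrees(R.from_quat(s["tcp_rot"]).as_matrix()[:2,0][::-1].dot([0,0])) if 0 else np.degrees(np.arctan2(*R.from_quat(s["tcp_rot"]).as_matrix()[[1,0],0])).round(1))
    if abs(s["ft_torque"][2])>3.5: print("torque stop"); break
```

```text
5 26.21 [ 0.5807 -0.2727  0.1339] gap 0.0506 F [-6.3  4.  21.6] q6 0.955
   M [0.73 1.09 0.19] yaw 7.9
10 26.46 [ 0.5809 -0.2725  0.1338] gap 0.051 F [-5.8  4.1 22. ] q6 0.868
   M [0.75 0.96 0.17] yaw 12.9
20 26.78 [ 0.581  -0.2727  0.1338] gap 0.0505 F [-5.1  4.  21. ] q6 0.693
   M [0.71 0.92 0.16] yaw 22.9
30 27.11 [ 0.5809 -0.2728  0.1338] gap 0.0504 F [-5.9  3.5 21.8] q6 0.519
   M [0.6  0.96 0.21] yaw 32.9
40 27.43 [ 0.581  -0.2731  0.1338] gap 0.0504 F [-5.6  2.  21. ] q6 0.344
   M [0.52 0.93 0.16] yaw 42.9
50 27.76 [ 0.5812 -0.273   0.1338] gap 0.0507 F [-4.9  2.9 20.6] q6 0.169
   M [0.57 0.88 0.22] yaw 52.9
58 28.05 [ 0.5812 -0.273   0.1338] gap 0.051 F [-4.9  2.9 20.7] q6 0.03
   M [0.53 0.85 0.14] yaw 60.9
64 28.31 [ 0.5812 -0.2731  0.1338] gap 0.0503 F [-4.5  2.2 20.5] q6 -0.075
   M [0.42 0.88 0.13] yaw 66.9
```

The yaw torque stayed low at about 0.2 Nm, so the cap turned with the fingers instead of slipping. Lifting gently while watching the force.

Run:
```python
from h import *
x,y,z=.580,-.2725,.1285
while z<.152:
    z+=.0025; bot.move_straight([x,y,z],rate=.03); s=st(f"{z:.4f}")
    if s["contact_force"][2]<-5: print("PULLING"); break
p=bot.capture("side"); cv2.imwrite("pics/s11.png",cv2.resize(p["color"][280:480,220:480,::-1],None,fx=3,fy=3))
```

```text
0.1310 28.56 [ 0.5811 -0.2731  0.134 ] gap 0.0504 F [-2.5  1.8 13.5] q6 -0.074
0.1335 28.81 [ 0.5811 -0.2731  0.1359] gap 0.0504 F [-1.7  1.7  9.8] q6 -0.074
0.1360 29.06 [ 0.581  -0.2731  0.1379] gap 0.0508 F [-1.2  1.   7.9] q6 -0.074
0.1385 29.31 [ 0.581  -0.273   0.1397] gap 0.0506 F [-0.1 -0.6  6.7] q6 -0.074
0.1410 29.56 [ 0.58   -0.2726  0.1408] gap 0.0507 F [0.1 0.1 4.2] q6 -0.074
0.1435 29.81 [ 0.5795 -0.2722  0.1428] gap 0.0501 F [ 0.7 -0.5 -0.3] q6 -0.074
0.1460 30.06 [ 0.5799 -0.2724  0.1459] gap 0.0506 F [ 0.4 -0.6 -0.7] q6 -0.074
0.1485 30.31 [ 0.5802 -0.2725  0.1488] gap 0.0505 F [-0.1 -0.1 -1. ] q6 -0.074
0.1510 30.56 [ 0.5802 -0.2726  0.1513] gap 0.0505 F [-0.6  0.2  0.3] q6 -0.074
0.1535 30.81 [ 0.5802 -0.2726  0.1538] gap 0.0506 F [ 0.6  0.3 -1.1] q6 -0.074
```

View pics/s11.png

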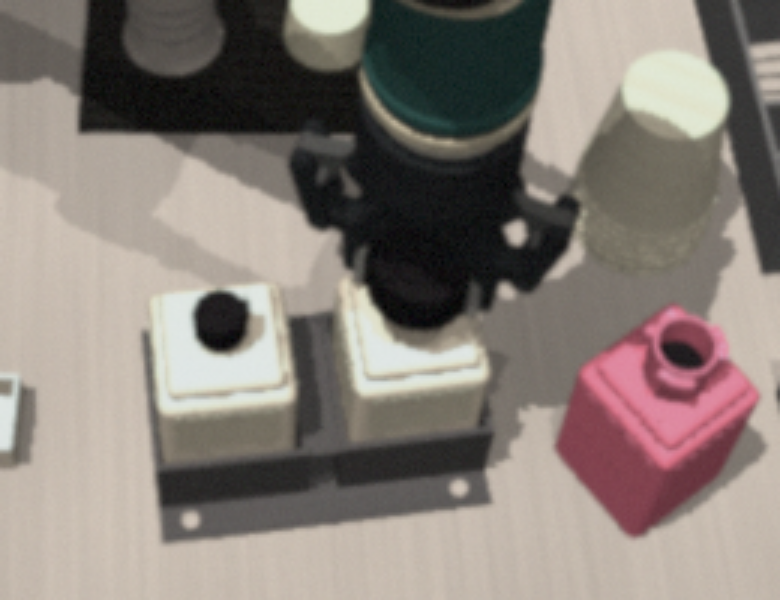

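The cap is free: there was no pull, and the bottle stays seated. Raising it until the cap's edge is 5 cm above the mouth.

Run:
```python
from h import *
bot.move_straight([.579,-.272,.203],rate=.06); bot.dwell(.5); st("final"); bot.dwell(.3); s=st(); print(R.from_quat(s["tcp_rot"]).as_matrix()[:,2])
p=bot.capture("side"); t=bot.capture("top")
cv2.imwrite("pics/s12.png",p["color"][:,:,::-1]); cv2.imwrite("pics/t12.png",t["color"][:,:,::-1])
d=best(p,"beaker"); best(p,"cap"); best(p,"bottle")
```

```text
final 32.33 [ 0.579  -0.272   0.2029] gap 0.0505 F [-0.  -0.2 -0.3] q6 -0.074
 32.63 [ 0.579 -0.272  0.203] gap 0.0506 F [-0.7 -0.6 -0.1] q6 -0.074
[ 6.55415922e-05 -2.56433486e-05 -9.99999998e-01]
beaker [(0.79, [261, 251, 295, 305])]
cap [(0.76, [339, 337, 380, 376])]
bottle [(0.88, [403, 381, 473, 458]), (0.77, [269, 374, 319, 433]), (0.72, [149, 404, 229, 438])]
```

View pics/s12.png

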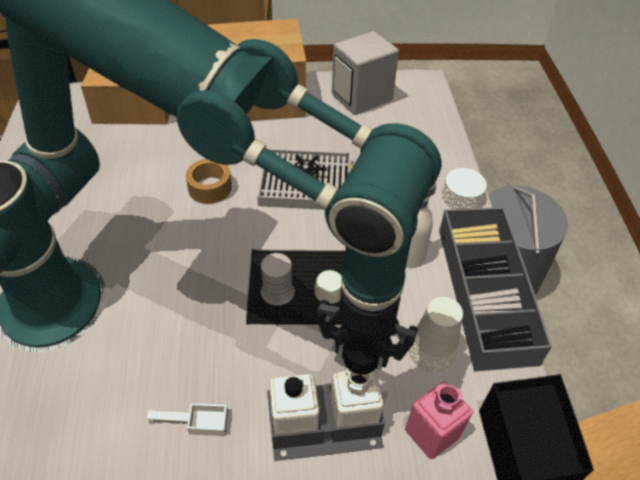

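View pics/t12.png

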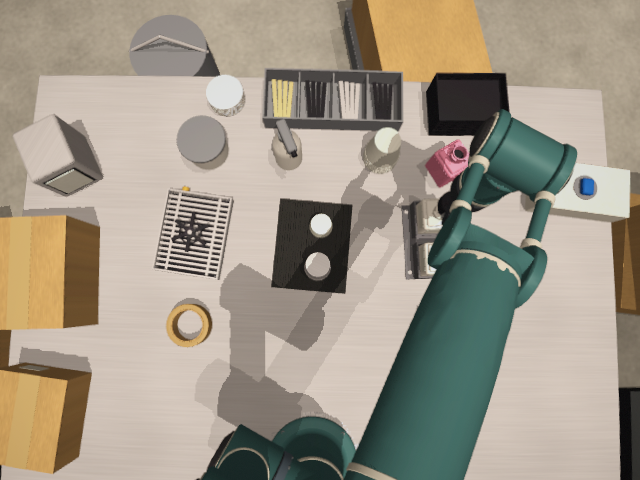

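The side view shows the cap held at (360,357) above the open mouth at (359,381), with the bottle still seated in its pocket. The beaker is upright at (278,280), and the bystanders are where they were. Handing in.

```bash
python3 -c "
from plant import bot
print(bot.sign_off())"
```

```text
the job is handed in; nothing more can be done
None
```

I rinsed the beaker and stood it back on the mat, then opened the safety-cap bottle. I handed in at about 33 s holding the cap above it; sign-off gives no verdict, so these are my own checks.

- **Rinse:** I held the beaker on the spider at its hard stop, about 8 mm down, with 21 N of force for more than a second. It then went back to its starting spot on the mat, mouth down, and I let go. The side-view fit put it at (0.458, 0.000).
- **Cap:** I pressed it to its stop (about 6 mm, 24 N) and turned it 64° anticlockwise with a low twisting torque of about 0.2 Nm. It lifted off without pulling on the bottle.
- **Final state:** The cap is held level and still, its lower edge about 5 cm above the mouth. The last pictures show the bottle seated with its mouth open, the beaker upright and the bystanders where they were.
- **Disagreements:**
  - While I held the cap, the side view suggested the finger was about 6 mm off-centre. The wrist view put the grip within about 2 mm, so I went with that.
  - In the last side picture, the network did not report the opened bottle itself, so its seating is judged by eye only.

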